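Line up two box tubes for a butt weld

ROBOT

A 7-joint arm with a two-finger parallel gripper is mounted at the origin on the work surface. World frame = base frame: x ahead of the robot, y to its left, z up, the work surface at z = 0. Lengths are in m, angles in degrees, forces in N, time in s.
With the tool pointing down it reaches from about 0.425 to 0.875 m from the base axis. Payload 4.7 kg.
Tool frame: the origin (TCP) lies between the finger pads; the fingertips stand 19 mm ahead of it and the grasp point (between the pads) is the TCP; x points along the fingers, z is the direction in which the jaws open and shut, and the axes are right-handed (so a half turn about x gives the same grasp; the last joint's range is limited). The gripper opens to 87 mm and grips with 3 to 60 N. Pads are 19 mm wide; open, the fingers measure 117 mm over their backs; the gripper's body (75 mm by 190 mm) begins 51 mm behind the grasp point.
Start: joints at [-68.119, 18.392, -4.016, 83.108, 1.295, 78.541, -3.26], TCP at [0.234, 0.607, 0.242] pointing down, gripper open.
Joint ranges: [-163.93, 163.93], [-17.29, 119.83], [-79.2, 71.16], [3.27, 140.29], [-89.18, 269.18], [5.43, 117.66], [-154.24, 154.24]. Speed limits (degrees/s): [147.25, 147.25, 180, 180, 180, 180, 180].

INTERFACE

Orientations are given as [roll, pitch, yaw] about the fixed x, y, z axes, in that order (R = Rz(yaw) Ry(pitch) Rx(roll)).
In Python, from cell import monitor, read_camera, camera_model, env, regions_of gives the robot as it stands. The module is installed in compiled form; this text tells all that it offers.
- The arm moves only by the tool step_arm, never from a script. Its argument "deltas" is a list of rows, each a list of 5 numbers: the gripper's target within -1 to 1 (fully open at 1, half-way at 0, shut at -1), then the shift along the tool's x, y, z in m, then the turn about the tool's x in degrees. A call has 1 to 12 rows; each row is the pose to reach, as a shift and turn from the pose commanded when the call began, along the tool's axes at that moment; what a row does not reach only later rows make up. A row lasts 1/8 s, in which the tool goes at most 62.5 mm and 10.7 degrees, less where a joint would pass 70% of its speed; a pose out of reach is approached as far as the arm can. A call with a gripper value outside its range is refused whole. The fingers move at their own pace and stop on an object; "newtons" is the grip in N (left out, the last holds). Time passes only in rows, so rows that repeat a pose let the fingers close. It gives the time, the measured TCP pose, the force and the opening at its end, in the units of the state.
- monitor.get_obs(): the state, without advancing time (a new reading comes with each control period).
- read_camera(name): name is "side" or "top" or "wrist"; returns (picture, depth): 480x640x3 uint8, red, green, blue; 480x640 float32, m along the optical axis (not along the pixel's ray), 0 where there is no reading.
- camera_model(name): a dict with "fx", "fy", "cx", "cy" (pixels), "k1" (the pictures are not rectified: a ray, as slopes to the right and down, at radius r is drawn at 1 + k1 r^2 times it, then the intrinsics apply), "xyz" and "attitude" of the camera in the world. Camera axes: x right, y down, z forward; pixel columns grow to the right and rows downward; lengths in m; the calibration is good to about 2 mm. A picture is of the moment at which its call begins: read the wrist's pose just before it. camera_model takes no time and is no camera call; for the wrist camera it gives the pose at the moment of the call.
- env.sign_off(): hands the job in, once; it reports no verdict.
Trained networks look in the newest picture that a camera, given by its name, has taken for a name from the list of things; names that differ only in an ending like _2 or _b are one class to them, and where a whole thing is asked for, a point or a joint stands for the part that bears it (a point fixed in the world has none). Each returns a list of dicts, best first, with "p" (0 to 1); they miss things now and then, are a little off and sometimes report something else, mostly with a low value. They report only what shows in the picture. A call takes as long as a camera call. They do not tell look-alikes from the thing itself.
- regions_of(camera, thing): "pixels" (480x640 bool, what is visible of it) and "pixel" ([column, row] in pixels, amid what is visible of it).
The state is a dict: "time_s": time; "qpos": joint angles; "joint_velocities": joint speeds; "effort": joint torques, N m; "tool_pos": TCP position; "tool_rot": TCP orientation; "force": force on the tool from outside, world axes, zero at the start; "wrist_torque": the same for the moment, N m; "grip_width": finger opening in m.
Only numpy, scipy, OpenCV 4.12 (cv2) and the standard library are available. Lean on these libraries where they do the work, as an engineer would, in place of code of your own. Each camera call takes 0.05 s, during which the arm holds its last target. There are 200 camera calls.

TASK

Set up the butt weld: push the long steel box tube along the bench until its side is flush against the fence of the bolted-down aluminium locating square and its end is hard up against the square's end stop, and push the short box tube so that it too is flush against the fence, with its end butted against the long tube's free end. Only push or nudge the tubes along the bench, never lift them or roll them over, leave the other things on the bench where they are, and finish with both tubes at rest.

Things in the scene. Friction and masses are not known exactly. Their poses are not given: they have to be found in the camera images.
- locator: L-shaped square of two aluminium bars, 25 mm wide, 30 mm high (bolt heads to 40), fixed to the bench; never moves. Origin: inside corner at bench height, z up. Long bar = fence: working face is the plane x = 0 (faces -x), from y = +25 to -300 mm. Short bar = end stop: working face is the plane y = 0 (faces -y), from x = 0 to -60 mm. Tubes go in the corner x < 0, y < 0.
- long_tube: Long steel box tube: hollow 40 x 40 mm section, 150 mm long, open ends, lying loose on the bench, about 0.5 kg. Origin: centre of its underside; y along its length, x across, z up. Home: y parallel to the fence, centre 20 mm from the fence face and 75 mm from the stop face.
- short_tube: Short steel box tube: hollow 40 x 40 mm section, 80 mm long, open ends, loose, about 0.3 kg. Origin: centre of its underside; y along its length, x across, z up. Starts beyond the long tube's end farther from the stop. Home: in line with the long tube, centre 20 mm from the fence face, 115 mm from the long tube's centre (190 mm from the stop face).
- pipe_stub: bystander: bare steel pipe stub standing on end, 34 mm diameter, 50 mm high; origin at the centre of its underside
- nut: bystander: large steel hexagon nut lying flat, 30 mm across flats, 16 mm high; origin at the centre of its underside
- magnet: bystander: flat red welding magnet, about 70 x 85 mm, 12 mm high, behind the fence; origin at its underside
- wrench: bystander: steel wrench about 170 mm long lying behind the fence; origin at its underside, x axis along its length
- fitting: bystander: brass tee pipe fitting, about 45 x 30 mm, 22 mm high; origin at its underside
- spray_can: bystander: upright spray can, 66 mm diameter, 200 mm high, left side of the bench; origin at the centre of its underside
- jar: bystander: upright plastic jar with a lid, 76 mm diameter, 110 mm high, right side of the bench; origin at the centre of its underside
- tin: bystander: open steel tin, 100 mm rim diameter, 60 mm high, left side of the bench; origin at the centre of its underside
Not all that is in view belongs to the job. Leave any brown or turquoise look-alike of the short_tube alone. What is shaped like the long_tube but purple is not meant.

How it is judged:
By the outcome, as a careful person would: the job done as asked, in the order asked, and still so for the second after the job is handed in, with the robot touching nothing.
It also fails if it takes over 59 s, if anything falls off the work surface, if the arm or the gripper's body presses on something with over 40 N, if the wrist force passes 120 N, or if a joint passes its speed limit or range.

## Working session

There is one attempt and no reset: what is moved stays moved. The work goes in short steps, Python scripts to look and compute and a tool call to move; the robot and the scene stay as the last step left them, time stands still between calls to the robot, and variables do not carry over. Pictures are saved under pics/ and viewed, about 8 in all and at most 12, crops included, and the job is handed in when it is done.

Besides the shell and the picture viewer there is one more tool, called after "Emit:" as name(argument=value, ...) on one line, values as JSON. step_arm: Moves the arm, as the interface text tells. Its arguments: {"type":"object","properties":{"deltas":{"type":"array"},"newtons":{"type":"number"}},"required":["deltas"]}

```bash
mkdir -p pics; python3 - <<'E'
from cell import *
import cv2,numpy as np
o=monitor.get_obs();print({k:np.round(v,3) for k,v in o.items()})
for c in ("top","side"):
    p,d=read_camera(c);cv2.imwrite(f"pics/{c}0.png",p[:,:,::-1]);print(c,camera_model(c))
    np.save(f"pics/{c}0.npy",d)
E
```

```text
{'time_s': np.float64(0.0), 'qpos': array([-68.12 ,  18.438,  -4.016,  83.176,   1.294,  78.541,  -3.26 ]), 'joint_velocities': array([ 0.04 , -0.022, -0.005,  0.129, -0.009,  0.116,  0.065]), 'effort': array([ 1.0000e-03, -4.9131e+01, -4.0400e-01, -3.1253e+01, -6.4000e-02,
        4.4000e-02,  0.0000e+00]), 'tool_pos': array([0.234, 0.606, 0.24 ]), 'tool_rot': array([-177.35,   89.89, -108.42]), 'force': array([ 0.177, -0.382,  0.301]), 'wrist_torque': array([ 0.06 ,  0.016, -0.045]), 'grip_width': np.float64(0.087)}
top {'fx': 489.0751499016118, 'fy': 489.0751499016118, 'cx': 303.15228578258683, 'cy': 239.2387238665411, 'k1': -0.12419612405636277, 'xyz': array([0.35205411, 0.01525721, 1.0542837 ]), 'attitude': array([-169.20092375,   -1.02027632,  -91.64426687])}
side {'fx': 485.364801598811, 'fy': 485.364801598811, 'cx': 321.3070108606512, 'cy': 237.75536063197205, 'k1': -0.025106650680509515, 'xyz': array([0.39188986, 0.73836342, 0.82499516]), 'attitude': array([-1.36815778e+02, -2.80029727e-02, -1.66917399e+02])}
```

View pics/top0.png

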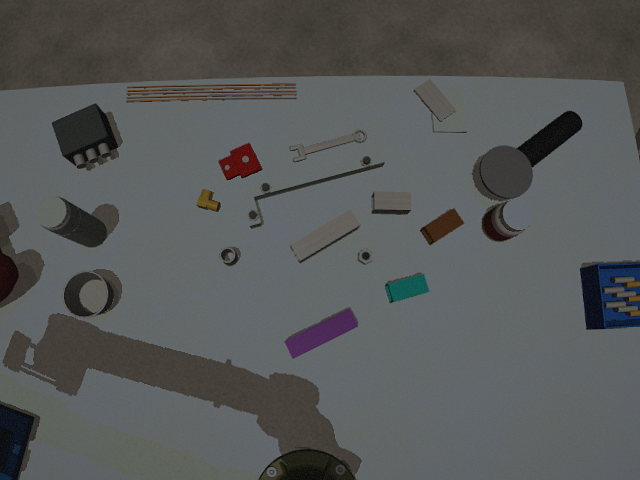

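View pics/side0.png

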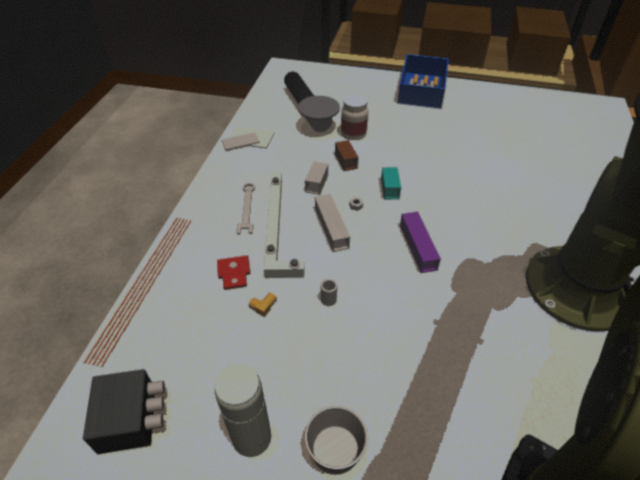

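The top view shows the fence running from (258,198) to (384,163) and the stop going down to (252,226). The long tube is at (325,236), the short tube at (391,202), the nut at (365,256) and the pipe stub at (229,256). Next I measure them using the depth and region masks.

```bash
cat > h.py <<'E'
from cell import *
import cv2,numpy as np
from scipy.spatial.transform import Rotation as R
def cloud(d,m):
    fx,fy,cx,cy,k=[m[a] for a in("fx","fy","cx","cy","k1")]
    K=np.array([[fx,0,cx],[0,fy,cy],[0,0,1]])
    v,u=np.mgrid[:480,:640]
    p=cv2.undistortPoints(np.stack([u,v],-1).reshape(-1,1,2).astype(float),K,np.array([k,0,0,0.])).reshape(480,640,2)
    c=np.dstack([p*d[...,None],d])
    w=c@R.from_euler("xyz",m["attitude"],degrees=True).as_matrix().T+m["xyz"]
    w[d==0]=np.nan
    return w
def rect(P):
    (c,s,a)=cv2.minAreaRect((P[:,:2]*1000).astype(np.float32))
    if s[0]<s[1]: a+=90; s=s[::-1]
    return np.round(c,1),np.round(s,1),round((a+90)%180-90,2)  # long axis direction in xy
E
python3 - <<'E'
from h import *
for c in("top","side"):
    p,d=read_camera(c);w=cloud(d,camera_model(c))
    z=w[...,2]; print(c,"bench z",np.nanmedian(z[np.abs(z)<.02]))
    for t in("long_tube","short_tube","locator","nut","pipe_stub"):
        for r in regions_of(c,t)[:3]:
            m=r["pixels"]; P=w[m]; P=P[np.isfinite(P).all(1)]
            if len(P)<10: continue
            top=np.percentile(P[:,2],90)
            Q=P[P[:,2]>top-.006] if t!="locator" else P[(P[:,2]>.02)&(P[:,2]<.034)]
            print(t,round(r["p"],2),np.round(r["pixel"]),len(Q),"ztop",round(float(np.median(Q[:,2]))*1000,1),*rect(Q),"corn",np.round(cv2.boxPoints(cv2.minAreaRect((Q[:,:2]*1000).astype(np.float32)))).tolist() if t=="locator" else "", p[m].mean(0).round())
E
```

```text
top bench z 0.0006006136392530115
long_tube 0.63 [326. 236.] 1246 ztop 40.3 [552.9 -55. ] [148.5  40.3] -60.51 corn  [93. 91. 86.]
long_tube 0.59 [320. 334.] 1380 ztop 40.7 [347.7 -39.3] [148.9  40. ] -65.3 corn  [76. 42. 87.]
short_tube 0.58 [391. 203.] 667 ztop 40.4 [ 624.8 -202.8] [80.6 41. ] 88.49 corn  [84. 81. 76.]
short_tube 0.56 [442. 227.] 637 ztop 40.3 [ 569.4 -313.1] [82.8 40.3] -60.54 corn  [61. 39. 23.]
locator 0.94 [301. 181.] 1852 ztop 30.2 [663.  -40.7] [324.6  85.6] -74.49 corn [[578.0, 104.0], [665.0, -208.0], [748.0, -186.0], [661.0, 127.0]] [82. 86. 85.]
nut 0.73 [366. 257.] 155 ztop 16.4 [ 510.4 -141.2] [33.1 26.6] -2.74 corn  [74. 74. 72.]
pipe_stub 0.75 [227. 259.] 101 ztop 49.6 [513.7 151. ] [33.1 32.3] 44.19 corn  [64. 64. 62.]
pipe_stub 0.66 [242. 161.] 911 ztop 12.5 [729.  130.5] [82.3 69.9] -65.56 corn  [84. 22. 20.]
side bench z -8.523289078937735e-05
long_tube 0.82 [421. 242.] 919 ztop 40.1 [345.1 -38. ] [151.8  42.5] -65.19 corn  [83. 52. 93.]
long_tube 0.74 [332. 221.] 808 ztop 39.9 [551.2 -54.4] [154.7  41.5] -60.75 corn  [123. 116. 109.]
short_tube 0.66 [315. 177.] 341 ztop 39.8 [ 623.3 -202.7] [85.6 40.9] 86.93 corn  [115. 109. 103.]
short_tube 0.59 [348. 155.] 296 ztop 40.2 [ 567.1 -312. ] [85.3 41.8] -60.55 corn  [80. 62. 53.]
short_tube 0.38 [264. 303.] 256 ztop 20.9 [641.9 198.1] [46.  40.5] 75.84 corn  [131. 102.  56.]
locator 0.8 [274. 247.] 1310 ztop 29.6 [659.6 -38.4] [327.9  83.8] -75.27 corn [[577.0, 109.0], [661.0, -208.0], [742.0, -186.0], [658.0, 131.0]] [130. 131. 123.]
nut 0.71 [356. 204.] 95 ztop 16.1 [ 506.6 -139.6] [32.2 27.2] -80.4 corn  [101.  97.  94.]
nut 0.49 [335. 441.] 601 ztop 58.9 [435.4 449.2] [98.  96.5] 10.09 corn  [114. 110. 103.]
pipe_stub 0.66 [274. 248.] 1282 ztop 30.0 [659.  -38.9] [327.1  83.5] -75.49 corn  [130. 131. 123.]
pipe_stub 0.56 [245. 210.] 387 ztop 6.7 [770.6 -70.9] [177.   35.9] -73.18 corn  [138. 131. 123.]
```

```bash
cat >> h.py <<'E'
from scipy.spatial import cKDTree
from scipy.optimize import minimize
def fitL(P):
    g=lambda x0,x1,y0,y1:np.stack(np.meshgrid(np.arange(x0+1,x1,2),np.arange(y0+1,y1,2)),-1).reshape(-1,2)
    M=np.vstack([g(0,25,-300,25),g(-60,0,0,25)]).astype(float)
    P=P[:,:2]*1000;t=cKDTree(P)
    def f(q):
        a=np.radians(q[2]);r=np.array([[np.cos(a),-np.sin(a)],[np.sin(a),np.cos(a)]])
        W=M@r.T+q[:2]
        return np.minimum(t.query(W)[0],15).__pow__(2).mean()+np.minimum(cKDTree(W).query(P)[0],15).__pow__(2).mean()
    s=minimize(f,[641.8,98.4,15],method="Nelder-Mead",options=dict(initial_simplex=[[641.8,98.4,15],[646,98,15],[641,103,15],[641,98,17]]))
    return s.x,s.fun
def toL(w,q):
    a=np.radians(q[2]);r=np.array([[np.cos(a),-np.sin(a)],[np.sin(a),np.cos(a)]])
    return (np.asarray(w)-q[:2])@r
E
python3 - <<'E'
from h import *
for c in("top","side"):
    p,d=read_camera(c);w=cloud(d,camera_model(c))
    m=regions_of(c,"locator")[0]["pixels"];P=w[m];P=P[np.isfinite(P).all(1)];P=P[(P[:,2]>.024)&(P[:,2]<.034)]
    q,f=fitL(P);print(c,q.round(2),round(f,2))
    x=w[np.isfinite(w).all(2)];l=toL(x[:,:2]*1000,q)
    k=(x[:,2]>.06)&(l[:,0]>-300)&(l[:,0]<150)&(l[:,1]<200)&(l[:,1]>-600)
    for r in range(-600,200,50):
        s=k&(l[:,1]>=r)&(l[:,1]<r+50)
        if s.sum()>5: print("tall",r,l[s,0].min().round(),l[s,0].max().round(),l[s,1].max().round(),x[s,2].max().round(3))
    for n,pt in dict(long=(552.9,-55),short=(624.8,-202.8),nut=(508.5,-140.5)).items(): print(n,toL(pt,q).round(1))
o=monitor.get_obs();A=R.from_euler("xyz",o["tool_rot"],degrees=True).as_matrix();print(A.round(3),np.degrees(np.arctan2(A[1,2],A[0,2])),toL(o["tool_pos"][:2]*1000,q))
E
```

```text
top [642.74  96.77  14.43] 3.21
tall -600 -162.0 -43.0 -550.0 0.079
tall -550 -241.0 -43.0 -500.0 0.116
tall -500 -240.0 -62.0 -471.0 0.116
long [-124.8 -124.6]
short [ -92.  -285.6]
nut [-189.1 -196.3]
side [641.32  99.44  14.15] 4.66
tall -600 -158.0 -45.0 -550.0 0.076
tall -550 -240.0 -42.0 -500.0 0.112
tall -500 -236.0 -62.0 -471.0 0.112
long [-123.5 -128.1]
short [ -89.9 -289. ]
nut [-187.4 -200.2]
[[ 0.    -0.933  0.36 ]
 [ 0.     0.36   0.933]
 [-1.    -0.     0.   ]] 68.92904093323837 [-271.3131332   591.32758112]
```

Emit:
step_arm(deltas=[[0.38,-0.05,0,0,0],[0.38,-0.05,-0.4896,-0.5298,144.6],[0.38,-0.05,-0.4896,-0.5298,144.6],[0.38,-0.05,-0.4896,-0.5298,144.6],[0.38,-0.05,-0.4896,-0.5298,144.6],[0.38,-0.05,-0.4896,-0.5298,144.6],[0.38,-0.05,-0.4896,-0.5298,144.6],[0.38,-0.05,-0.4896,-0.5298,144.6],[0.38,-0.05,-0.4896,-0.5298,144.6],[0.38,-0.05,-0.4896,-0.5298,144.6],[0.38,-0.05,-0.4896,-0.5298,144.6],[0.38,-0.05,-0.4896,-0.5298,144.6]])

```text
time_s: 2.4
tool_pos: [0.4881, -0.0343, 0.292]
tool_rot: [78.7, 89.9, 29.2]
force: [1.0, 0.8, -0.4]
grip_width: 0.0599
```

```bash
cat >> h.py <<'E'
Q=np.array([642,98,14.4])
def L2w(l):
    a=np.radians(Q[2]);return np.array([[np.cos(a),-np.sin(a)],[np.sin(a),np.cos(a)]])@np.array(l,float)+Q[:2]
def go(l,z,half=True):
    o=monitor.get_obs();A=R.from_euler("xyz",o["tool_rot"],degrees=True).as_matrix()
    d=np.r_[L2w(l)/1000,z]-o["tool_pos"]
    yaw=np.degrees(np.arctan2(A[1,2],A[0,2]));t=-((Q[2]-90)-yaw+180)%360-180
    t=-(((Q[2]-90)-yaw+180)%360-180)
    print("now L",toL(o["tool_pos"][:2]*1000,Q).round(1),"z",o["tool_pos"][2].round(4),"delta xyz tool",(A.T@d).round(4),"turn",round(t,1),"F",o["force"].round(1),"q",o["qpos"].round(0))
E
python3 -c "
from h import *
go((-178,-122),.1);go((-178,-122),.029)"
```

```text
now L [-182.   -89.9] z 0.292 delta xyz tool [ 0.192  -0.0109  0.0306] turn 26.0 F [ 1.   0.8 -0.4] q [-32.  -4.  32. 102.   2.  82. -50.]
now L [-182.   -89.9] z 0.292 delta xyz tool [ 0.263  -0.011   0.0305] turn 26.0 F [ 1.   0.8 -0.4] q [-32.  -4.  32. 102.   2.  82. -50.]
```

Emit:
step_arm(deltas=[[0.38,0,-0.011,0.0305,26],[0.38,0,-0.011,0.0305,26],[0.38,0.03,-0.011,0.0305,26],[0.38,0.09,-0.011,0.0305,26],[0.38,0.15,-0.011,0.0305,26],[0.38,0.18,-0.011,0.0305,26],[0.38,0.18,-0.011,0.0305,26],[0.38,0.18,-0.011,0.0305,26]])

```text
time_s: 3.4
tool_pos: [0.5004, -0.0628, 0.1131]
tool_rot: [78.1, 89.9, 2.9]
force: [0.0, -0.9, -0.3]
grip_width: 0.06
```

```bash
python3 -c "
from h import *
go((-178,-122),.029)
p,d=read_camera('wrist');cv2.imwrite('pics/w1.png',p[:,:,::-1])"
```

```text
now L [-177.1 -120.5] z 0.1131 delta xyz tool [ 0.0841 -0.0011  0.0014] turn 0.4 F [ 0.  -0.9 -0.3] q [-28.   7.  35. 114.  -5.  60. -67.]
```

View pics/w1.png

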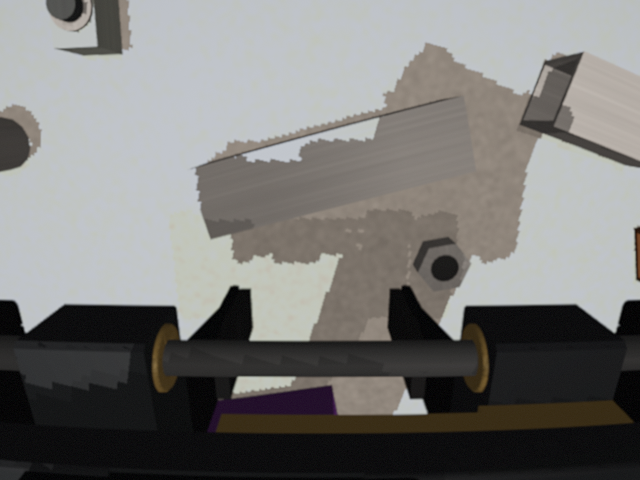

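The wrist view shows the long tube from (195,165) to (470,95), tilted about 15° to the fence. Both fingertips, at about (235,300) and (405,300), sit behind it, and the nut at (440,263) is clear to their right. I go down and push towards the fence.

Emit:
step_arm(deltas=[[0.38,0.05,0,0.001,0.4],[0.38,0.084,0,0.001,0.4],[0.38,0.084,0,0.001,0.4],[0.38,0.084,0.01,0.001,0.4],[0.38,0.084,0.018,0.001,0.4],[0.38,0.084,0.026,0.001,0.4],[0.38,0.084,0.034,0.001,0.4],[0.38,0.084,0.042,0.001,0.4],[0.38,0.084,0.05,0.001,0.4],[0.38,0.084,0.058,0.001,0.4],[0.38,0.084,0.066,0.001,0.4],[0.38,0.084,0.074,0.001,0.4]])

```text
time_s: 4.95
tool_pos: [0.5715, -0.0448, 0.0275]
tool_rot: [-2.8, 90.0, -78.5]
force: [-4.5, -0.9, 2.6]
grip_width: 0.0601
```

```bash
python3 -c "
from h import *
go((-52,-122),.029)
p,d=read_camera('top')
cv2.imwrite('pics/t2.png',cv2.resize(p[120:320,180:480,::-1],None,fx=2,fy=2))"
```

```text
now L [-103.8 -120.8] z 0.0275 delta xyz tool [-0.0015  0.0518  0.0011] turn -0.1 F [-4.5 -0.9  2.6] q [-25.  23.  32. 108. -15.  53. -62.]
```

View pics/t2.png

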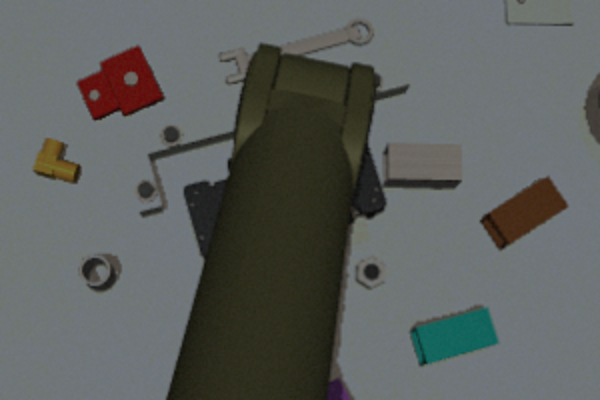

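The arm hides the long tube in this view. The nut at (372,272) and the other bystanders look undisturbed, and the push force is about 4.5 N. I keep pushing.

Emit:
step_arm(deltas=[[0.38,-0.001,0.007,0,0],[0.38,-0.001,0.014,0,0],[0.38,-0.001,0.021,0,0],[0.38,-0.001,0.028,0,0],[0.38,-0.001,0.035,0,0],[0.38,-0.001,0.042,0,0],[0.38,-0.001,0.047,0,0],[0.38,-0.001,0.05,0,0]])

```text
time_s: 6.0
tool_pos: [0.6197, -0.0324, 0.0286]
tool_rot: [-85.3, 90.0, -160.9]
force: [-3.2, -0.9, -0.2]
grip_width: 0.0601
```

```bash
python3 -c "
from h import *
go((-50,-122),.029)
p,d=read_camera('wrist')
cv2.imwrite('pics/w3.png',p[:,:,::-1])"
```

```text
now L [ -54.  -120.7] z 0.0286 delta xyz tool [-0.0004  0.004   0.0013] turn -0.0 F [-3.2 -0.9 -0.2] q [-24.  28.  31. 101. -17.  56. -63.]
```

View pics/w3.png

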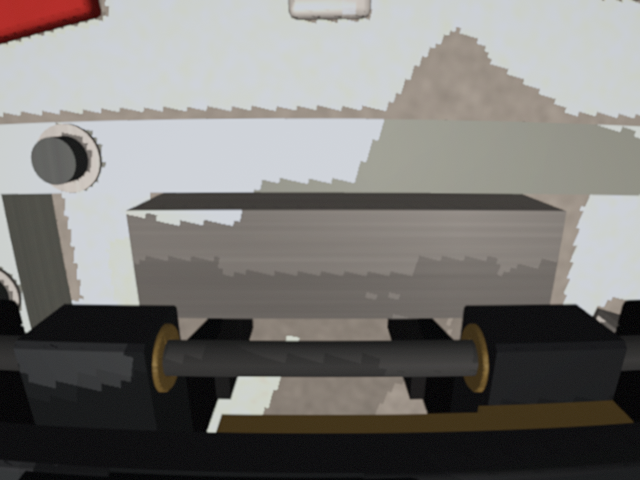

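The tube (130–565, 205–315) is now parallel to the fence and a few mm from it, with the stop at the left (70,260). I keep pushing until the force rises.

Emit:
step_arm(deltas=[[0.38,0,0.002,0,0],[0.38,0,0.003,0,0],[0.38,0,0.004,0,0],[0.38,0,0.005,0,0],[0.38,0,0.005,0,0]])

```text
time_s: 6.68
tool_pos: [0.6237, -0.0314, 0.0287]
tool_rot: [-109.0, 89.9, 175.3]
force: [-5.2, -0.1, 2.0]
grip_width: 0.0601
```

Emit:
step_arm(deltas=[[0.38,0,0.001,0,0],[0.38,0,0.002,0,0],[0.38,0,0.003,0,0],[0.38,0,0.004,0,0],[0.38,0,0.004,0,0]])

```text
time_s: 7.3
tool_pos: [0.6239, -0.0313, 0.0285]
tool_rot: [-106.6, 89.5, 177.6]
force: [-15.7, -2.1, 10.7]
grip_width: 0.06
```

```bash
python3 -c "
from h import *
go((-50,-122),.029)"
```

```text
now L [ -49.7 -120.8] z 0.0285 delta xyz tool [-0.0005 -0.0003  0.0012] turn -0.1 F [-15.7  -2.1  10.7] q [-24.  29.  31. 100. -17.  57. -63.]
```

Emit:
step_arm(deltas=[[0.38,0,-0.01,0,0],[-1,0,-0.02,0,0],[-1,-0.06,-0.02,0,0],[-1,-0.1,-0.02,0.02,0],[-1,-0.1,-0.02,0.04,0],[-1,-0.1,-0.02,0.04,0]])

```text
time_s: 8.05
tool_pos: [0.6185, -0.0759, 0.1284]
tool_rot: [26.6, 89.9, -49.2]
force: [0.4, -0.0, -1.0]
grip_width: 0.0177
```

```bash
cat >> h.py <<'E'
def look(c,near):
    m=camera_model(c);p,d=read_camera(c);w=cloud(d,m)
    try:
        L=regions_of(c,"locator")[0]["pixels"];P=w[L];P=P[np.isfinite(P).all(1)];P=P[(P[:,2]>.024)&(P[:,2]<.034)]
        if c!="wrist":
            q,f=fitL(P);print("loc",q.round(1),round(f,1))
        else: q=Q
    except Exception as e: print(e);q=Q
    for t in("long_tube","short_tube"):
        for r in regions_of(c,t)[:4]:
            P=w[r["pixels"]];P=P[np.isfinite(P).all(1)];P=P[(P[:,2]>.034)&(P[:,2]<.046)]
            if len(P)<50: continue
            l=toL(P[:,:2]*1000,q);col=p[r["pixels"]].mean(0).round()
            cc=np.median(l,0)
            if cc[0]<-140: continue
            print(t,round(r["p"],2),rect(l/1000),"x",np.percentile(l[:,0],[1,99]).round(1),"y",np.percentile(l[:,1],[1,99]).round(1),"z",np.median(P[:,2]).round(4),col)
    return p
E
python3 -c "
from h import *
go((-20,-225),.11)
look('wrist',0)
p=look('top',0)"
```

```text
now L [ -66.  -162.7] z 0.1284 delta xyz tool [0.0185 0.0462 0.0622] turn -0.2 F [ 0.4 -0.  -1. ] q [-23.  22.  34.  96. -13.  66. -61.]
long_tube 0.66 (array([ -19.3, -130.8]), array([150.5,  40.8]), 89.78) x [-39.2   0.5] y [-204.4  -57.6] z 0.0396 [153. 151. 148.]
loc [638.7 101.2  20.2] 114.7
long_tube 0.71 (array([-119.1, -285.8]), array([68.4, 41.5]), 67.68) x [-147.1  -97. ] y [-319.2 -249.5] z 0.0403 [96. 92. 87.]
long_tube 0.7 (array([-24.1, -67.7]), array([41.2, 20.6]), -5.89) x [-44.5  -4. ] y [-78.1 -56.8] z 0.0403 [97. 94. 88.]
short_tube 0.75 (array([-120.6, -285.4]), array([68.9, 38.4]), 67.68) x [-148.1  -98.5] y [-318.8 -249.4] z 0.0402 [95. 92. 87.]
```

Emit:
step_arm(deltas=[[-1,0,0.03,0.05,0],[-1,0,0.046,0.0725,0],[-1,0.02,0.046,0.0725,0],[-1,0.06,0.046,0.0725,0],[-1,0.1,0.046,0.0725,0],[-1,0.1,0.046,0.0725,0],[-1,0.1,0.046,0.0725,0]])

```text
time_s: 9.32
tool_pos: [0.6816, -0.1321, 0.0295]
tool_rot: [83.4, 89.9, 7.8]
force: [1.5, -0.2, 0.5]
grip_width: 0.0006
```

```bash
python3 -c "
from h import *
go((-20,-165),.029)"
```

```text
now L [ -18.9 -232.7] z 0.0295 delta xyz tool [ 0.0005 -0.0011 -0.0677] turn -0.0 F [ 1.5 -0.2  0.5] q [-14.  36.  31.  89. -21.  61. -53.]
```

Emit:
step_arm(deltas=[[-1,0,-0.001,-0.008,0],[-1,0,-0.001,-0.016,0],[-1,0,-0.001,-0.023,0],[-1,0,-0.001,-0.03,0],[-1,0,-0.001,-0.037,0],[-1,0,-0.001,-0.044,0],[-1,0,-0.001,-0.051,0],[-1,0,-0.001,-0.056,0],[-1,0,-0.001,-0.06,0],[-1,0,-0.001,-0.063,0],[-1,0,-0.001,-0.063,0]])

```text
time_s: 10.7
tool_pos: [0.6656, -0.0732, 0.03]
tool_rot: [45.5, 89.8, -30.2]
force: [2.2, -3.0, 4.9]
grip_width: 0.0005
```

```bash
python3 -c "
from h import *
go((-20,-165),.029)"
```

```text
now L [ -19.7 -171.7] z 0.03 delta xyz tool [ 0.0009 -0.0003 -0.0067] turn -0.1 F [ 2.2 -3.   4.9] q [-20.  33.  32.  93. -20.  59. -58.]
```

Emit:
step_arm(deltas=[[-1,0,0,-0.002,0],[-1,0,0,-0.004,0],[-1,0,0,-0.005,0],[-1,0,0,-0.006,0],[-1,0,0,-0.007,0],[-1,0,0,-0.008,0],[-1,0,0,-0.008,0]])

```text
time_s: 11.58
tool_pos: [0.6637, -0.066, 0.03]
tool_rot: [39.7, 89.8, -36.0]
force: [1.4, -4.5, 4.5]
grip_width: 0.0007
```

```bash
python3 -c "
from h import *
go((-20,-165),.029)"
```

```text
now L [ -19.8 -164.3] z 0.03 delta xyz tool [ 0.001  -0.0002  0.0007] turn -0.1 F [ 1.4 -4.5  4.5] q [-20.  33.  32.  94. -19.  59. -59.]
```

Emit:
step_arm(deltas=[[-1,0,0,-0.001,0],[-1,0,0,-0.002,0],[-1,0,0,-0.003,0],[-1,0,0,-0.004,0],[-1,0,0,-0.004,0]])

```text
time_s: 12.2
tool_pos: [0.6632, -0.0644, 0.0301]
tool_rot: [28.4, 89.6, -47.4]
force: [3.8, -8.3, 3.5]
grip_width: 0.0006
```

```bash
python3 -c "
from h import *
go((-20,-165),.029)"
```

```text
now L [ -19.8 -162.6] z 0.0301 delta xyz tool [ 0.0011 -0.0002  0.0024] turn -0.2 F [ 3.8 -8.3  3.5] q [-21.  33.  32.  94. -19.  58. -59.]
```

Emit:
step_arm(deltas=[[-1,0,0,-0.002,0],[-1,0,0,-0.004,0],[-1,0,0,-0.004,0],[-1,0,0,-0.004,0]])

```text
time_s: 12.7
tool_pos: [0.6629, -0.0644, 0.0302]
tool_rot: [20.7, 89.3, -55.3]
force: [5.5, -13.9, 0.7]
grip_width: 0.0006
```

```bash
python3 -c "
from h import *
go((-20,-165),.029)"
```

```text
now L [ -20.2 -162.5] z 0.0302 delta xyz tool [0.0012 0.0002 0.0025] turn -0.3 F [  5.5 -13.9   0.7] q [-21.  33.  32.  94. -19.  58. -59.]
```

Emit:
step_arm(deltas=[[-1,0,0,0.015,0],[-1,0,0,0.03,0],[-1,-0.1,0,0.04,0],[-1,-0.15,0,0.04,0],[-1,-0.15,-0.03,0.02,0],[-1,-0.15,-0.06,0,0],[-1,-0.15,-0.06,0,0]])

```text
time_s: 13.58
tool_pos: [0.6006, -0.0694, 0.1785]
tool_rot: [-167.6, 89.8, 116.9]
force: [-0.2, -0.1, -0.3]
grip_width: 0.0002
```

```bash
python3 -c "
from h import *
go((-62,-80),.029)
p=look('wrist',0)
cv2.imwrite('pics/w4.png',p[:,:,::-1])"
```

```text
now L [ -81.8 -151.9] z 0.1785 delta xyz tool [ 0.1497  0.02   -0.0713] turn 0.1 F [-0.2 -0.1 -0.3] q [-26.  17.  36.  96. -11.  71. -63.]
long_tube 0.95 (array([-19.5, -77.2]), array([150.4,  39.9]), 89.41) x [-38.8  -0.1] y [-150.9   -4.4] z 0.0396 [171. 172. 171.]
short_tube 0.63 (array([ -91.2, -288.6]), array([81.8, 40.5]), 72.96) x [-117.6  -63.3] y [-328.4 -247.3] z 0.0396 [151. 145. 139.]
```

View pics/w4.png

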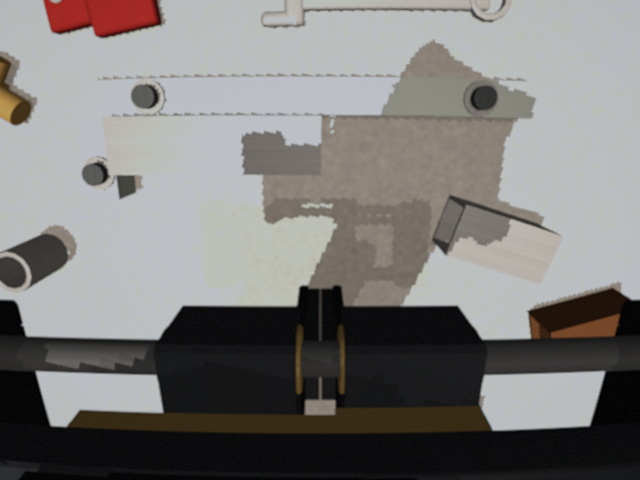

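The long tube (105–322, 118–175) sits in the corner between the fence and the stop, and no bystander has moved. One more two-finger side nudge will make sure it is flush.

Emit:
step_arm(deltas=[[0.38,0,0.01,-0.05,0],[0.38,0.05,0.01,-0.071,0],[0.38,0.1,0.01,-0.071,0],[0.38,0.149,0.01,-0.071,0],[0.38,0.149,0.012,-0.071,0],[0.38,0.149,0.02,-0.071,0],[0.38,0.149,0.026,-0.071,0],[0.38,0.149,0.03,-0.071,0],[0.38,0.149,0.033,-0.071,0],[0.38,0.149,0.035,-0.071,0],[0.38,0.149,0.037,-0.071,0],[0.38,0.149,0.037,-0.071,0]])

```text
time_s: 15.28
tool_pos: [0.6148, 0.0047, 0.0296]
tool_rot: [-102.5, 89.2, -178.3]
force: [-16.7, -3.2, 13.0]
grip_width: 0.0601
```

```bash
python3 -c "
from h import *
go((-70,-80),.029)"
```

```text
now L [-49.5 -83.6] z 0.0296 delta xyz tool [ 0.0009 -0.0205 -0.0035] turn -0.1 F [-16.7  -3.2  13. ] q [-28.  28.  31. 101. -17.  57. -66.]
```

Emit:
step_arm(deltas=[[0.38,0,-0.02,0,0],[-0.54,-0.04,-0.03,0,0],[-0.54,-0.09,-0.05,0.03,0],[-0.54,-0.09,-0.07,0.08,0],[-0.54,-0.09,-0.0925,0.13,0],[-0.54,-0.09,-0.0925,0.18,0],[-0.54,-0.09,-0.0925,0.2045,0],[-0.54,-0.09,-0.0925,0.2045,0],[-0.54,-0.09,-0.0925,0.2045,0]])

```text
time_s: 16.4
tool_pos: [0.5822, -0.213, 0.1198]
tool_rot: [142.0, 89.9, 66.5]
force: [-0.6, -0.1, -0.6]
grip_width: 0.0199
```

```bash
python3 -c "
from h import *
go((-142,-288),.029)
look('wrist',0)"
```

```text
now L [-135.2 -286.4] z 0.1198 delta xyz tool [ 0.0908 -0.0069  0.0017] turn 0.0 F [-0.6 -0.1 -0.6] q [-13.  23.  38.  97. -15.  65. -46.]
long_tube 0.61 (array([ -19.1, -131.5]), array([45.4, 40.7]), 89.63) x [-39.    0.5] y [-153.1 -112.8] z 0.0396 [159. 153. 147.]
short_tube 0.57 (array([ -91.1, -288.7]), array([80. , 40.7]), 72.9) x [-117.6  -64. ] y [-328.5 -249. ] z 0.0396 [141. 136. 133.]
```

Emit:
step_arm(deltas=[[-0.54,0.04,-0.007,0.002,0],[-0.54,0.0905,-0.007,0.002,0],[-0.54,0.0905,-0.007,0.002,0],[-0.54,0.0905,0.003,0.002,0],[-0.54,0.0905,0.012,0.002,0],[-0.54,0.0905,0.021,0.002,0],[-0.54,0.0905,0.03,0.002,0],[-0.54,0.0905,0.039,0.002,0],[-0.54,0.0905,0.048,0.002,0],[-0.54,0.0905,0.057,0.002,0],[-0.54,0.0905,0.065,0.002,0],[-0.54,0.0905,0.07,0.002,0]])

```text
time_s: 18.1
tool_pos: [0.6507, -0.1986, 0.0289]
tool_rot: [-152.5, 90.0, 131.9]
force: [-3.6, -1.1, 2.2]
grip_width: 0.0198
```

```bash
python3 -c "
from h import *
go((-50,-288),.029)
p=look('wrist',0)
cv2.imwrite('pics/w5.png',p[:,:,::-1])"
```

```text
now L [ -65.3 -289.4] z 0.0289 delta xyz tool [-0.0001  0.0153 -0.0014] turn -0.0 F [-3.6 -1.1  2.2] q [-10.  35.  34.  91. -22.  60. -46.]
short_tube 0.56 (array([ -34.9, -284.3]), array([80.6, 40.9]), 89.9) x [-53.9 -14.8] y [-323.5 -245.4] z 0.0396 [120. 116. 111.]
```

View pics/w5.png

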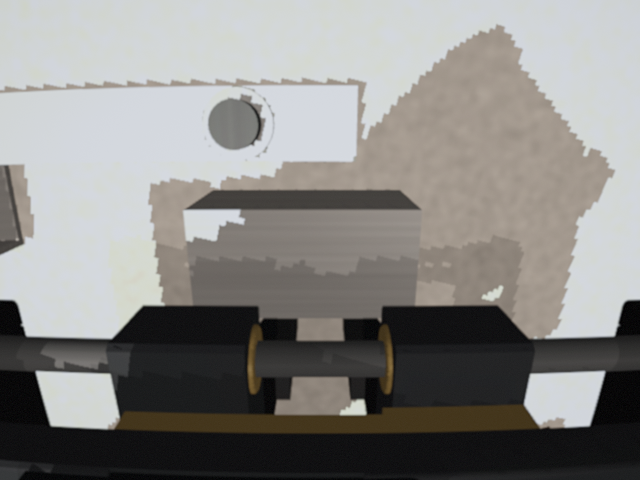

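The short tube (185–420, 210–318) is parallel to the fence and about 15 mm from it. The fence ends at column 357. I finish this push.

Emit:
step_arm(deltas=[[-0.54,0,0.005,0,0],[-0.54,0,0.009,0,0],[-0.54,0,0.012,0,0],[-0.54,0,0.014,0,0],[-0.54,0,0.016,0,0],[-0.54,0,0.018,0,0],[-0.54,0,0.019,0,0],[-0.54,0,0.019,0,0]])

```text
time_s: 19.3
tool_pos: [0.6653, -0.1951, 0.0289]
tool_rot: [-111.2, 89.6, 173.0]
force: [-10.9, 0.4, 6.7]
grip_width: 0.0203
```

```bash
python3 -c "
from h import *
go((-50,-288),.029)"
```

```text
now L [ -50.3 -289.7] z 0.0289 delta xyz tool [-0.0001  0.0003 -0.0017] turn -0.1 F [-10.9   0.4   6.7] q [-10.  37.  34.  89. -22.  61. -47.]
```

Emit:
step_arm(deltas=[[-0.54,0,-0.015,0,0],[-1,-0.04,-0.02,0,0],[-1,-0.09,-0.02,0.02,0],[-1,-0.09,0.0,0.062,0],[-1,-0.09,0.028,0.062,0],[-1,-0.09,0.028,0.062,0],[-1,-0.05,0.028,0.062,0],[-1,-0.0,0.028,0.062,0],[-1,0,0.028,0.062,0]])

```text
time_s: 20.42
tool_pos: [0.707, -0.2453, 0.0241]
tool_rot: [-125.2, 89.5, 159.1]
force: [-0.6, 1.1, -0.2]
grip_width: 0.0005
```

```bash
python3 -c "
from h import *
go((-20,-250),.029)
look('wrist',0)"
```

```text
now L [ -22.4 -348.7] z 0.0241 delta xyz tool [-0.0043  0.0023 -0.0987] turn -0.0 F [-0.6  1.1 -0.2] q [ -4.  43.  33.  79. -24.  65. -44.]
short_tube 0.62 (array([ -20. , -284.2]), array([81.5, 41.8]), 89.89) x [-39.5   0.6] y [-323.4 -245.1] z 0.0395 [117. 112. 108.]
```

Emit:
step_arm(deltas=[[-1,-0.002,0.002,-0.005,0],[-1,-0.002,0.002,-0.014,0],[-1,-0.002,0.002,-0.022,0],[-1,-0.002,0.002,-0.03,0],[-1,-0.002,0.002,-0.038,0],[-1,-0.002,0.002,-0.046,0],[-1,-0.002,0.002,-0.054,0],[-1,-0.002,0.002,-0.062,0],[-1,-0.002,0.002,-0.07,0],[-1,-0.002,0.002,-0.078,0],[-1,-0.002,0.002,-0.086,0],[-1,-0.002,0.002,-0.092,0]])

```text
time_s: 22.12
tool_pos: [0.6906, -0.1583, 0.0319]
tool_rot: [35.8, 89.9, -39.8]
force: [1.1, -5.0, 6.0]
grip_width: 0.0009
```

```bash
python3 -c "
from h import *
go((-20,-242),.029)"
```

```text
now L [ -16.6 -260.3] z 0.0319 delta xyz tool [ 0.0029 -0.0034 -0.0183] turn -0.1 F [ 1.1 -5.   6. ] q [-13.  38.  34.  87. -23.  62. -50.]
```

Emit:
step_arm(deltas=[[-1,0.001,0,-0.005,0],[-1,0.001,0,-0.01,0],[-1,0.001,0,-0.013,0],[-1,0.001,0,-0.015,0],[-1,0.001,0,-0.017,0],[-1,0.001,0,-0.018,0],[-1,0.001,0,-0.019,0],[-1,0.001,0,-0.02,0],[-1,0.001,0,-0.02,0]])

```text
time_s: 23.25
tool_pos: [0.6855, -0.1413, 0.0305]
tool_rot: [8.7, 89.8, -67.0]
force: [1.7, -9.0, 3.3]
grip_width: 0.0007
```

```bash
python3 -c "
from h import *
go((-20,-242),.029)"
```

```text
now L [ -17.4 -242.6] z 0.0305 delta xyz tool [ 0.0015 -0.0026 -0.0006] turn -0.1 F [ 1.7 -9.   3.3] q [-15.  37.  34.  88. -22.  61. -51.]
```

Emit:
step_arm(deltas=[[-1,0,0,-0.002,0],[-1,0,0,-0.004,0],[-1,0,0,-0.005,0],[-1,0,0,-0.005,0],[-1,0,0,-0.005,0]])

```text
time_s: 23.88
tool_pos: [0.6847, -0.1412, 0.0307]
tool_rot: [7.8, 89.4, -68.1]
force: [5.0, -14.7, 1.1]
grip_width: 0.0006
```

```bash
python3 -c "
from h import *
go((-20,-242),.029)"
```

```text
now L [ -18.2 -242.3] z 0.0307 delta xyz tool [ 0.0017 -0.0018 -0.0003] turn -0.3 F [  5.  -14.7   1.1] q [-15.  37.  34.  89. -22.  61. -52.]
```

Emit:
step_arm(deltas=[[-1,0,0,0.015,0],[-1,-0.01,0,0.025,0],[-1,-0.09,0,0.025,0],[-1,-0.13,-0.03,0.025,0],[-0.54,-0.13,-0.06,-0.02,0],[-0.54,-0.13,-0.07,-0.054,0],[-0.54,-0.13,-0.07,-0.054,0],[-0.54,-0.13,-0.07,-0.054,0]])

```text
time_s: 24.88
tool_pos: [0.603, -0.0981, 0.1603]
tool_rot: [152.7, 90.0, 77.1]
force: [0.5, -0.7, -1.0]
grip_width: 0.0193
```

```bash
python3 -c "
from h import *
go((-70,-190),.029)
p=look('wrist',0)
cv2.imwrite('pics/w6.png',p[:,:,::-1])"
```

```text
now L [ -86.5 -180.2] z 0.1603 delta xyz tool [0.1313 0.0165 0.0098] turn 0.0 F [ 0.5 -0.7 -1. ] q [-25.  19.  38.  96. -13.  69. -59.]
long_tube 0.65 (array([-19.1, -77.3]), array([151.7,  40.4]), 89.92) x [-38.6   0.5] y [-151.2   -4.5] z 0.0396 [184. 184. 181.]
short_tube 0.96 (array([ -21.8, -192.8]), array([80.2, 40.2]), 89.89) x [-41.6  -2.2] y [-231.8 -153.6] z 0.0396 [146. 144. 141.]
```

View pics/w6.png

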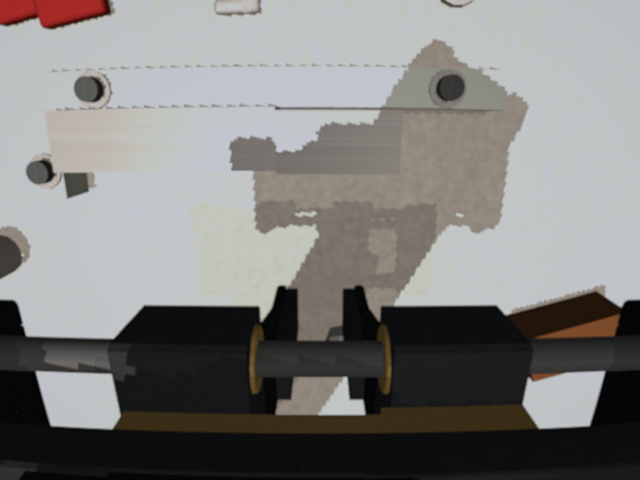

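The two tubes are end to end (50–400, 110–172), but the short one (275–400) shows a gap of about 2.5 mm to the fence. I nudge it sideways.

Emit:
step_arm(deltas=[[-0.54,0.04,0.012,0.01,0],[-0.54,0.1,0.012,0.01,0],[-0.54,0.131,0.012,0.01,0],[-0.54,0.131,0.016,0.01,0],[-0.54,0.131,0.024,0.01,0],[-0.54,0.131,0.029,0.01,0],[-0.54,0.131,0.032,0.01,0],[-0.54,0.131,0.035,0.01,0],[-0.54,0.131,0.037,0.01,0],[-0.54,0.131,0.039,0.01,0],[-0.54,0.131,0.041,0.01,0],[-0.54,0.131,0.041,0.01,0]])

```text
time_s: 26.58
tool_pos: [0.6411, -0.0994, 0.0286]
tool_rot: [-105.9, 89.5, 178.4]
force: [-10.7, -0.5, 8.6]
grip_width: 0.0202
```

```bash
python3 -c "
from h import *
go((-70,-190),.029)"
```

```text
now L [ -50. -191.] z 0.0286 delta xyz tool [-0.0002 -0.0201 -0.0009] turn -0.1 F [-10.7  -0.5   8.6] q [-20.  32.  34.  96. -21.  59. -54.]
```

Emit:
step_arm(deltas=[[-0.54,0,-0.01,0,0],[-0.54,-0.01,-0.02,0,0],[-1,-0.08,-0.03,0.02,0],[-1,-0.13,-0.05,0.02,0],[-1,-0.13,-0.05,0.02,0],[-1,-0.13,-0.05,0.02,0]])

```text
time_s: 27.32
tool_pos: [0.6017, -0.1294, 0.1597]
tool_rot: [106.5, 89.9, 30.8]
force: [0.8, 0.9, -0.0]
grip_width: 0.0005
```

```bash
python3 -c "
from h import *
go((-20,-252),.029)
p=look('wrist',0)
cv2.imwrite('pics/w7.png',cv2.resize(p[60:220,20:460,::-1],(800,291)))"
```

```text
now L [ -95.6 -210.2] z 0.1597 delta xyz tool [0.1308 0.0753 0.0418] turn -0.0 F [ 0.8  0.9 -0. ] q [-22.  20.  39.  96. -13.  69. -55.]
long_tube 0.66 (array([-18.9, -77.4]), array([151.3,  40.1]), 89.9) x [-38.4   0.7] y [-151.2   -4.3] z 0.0396 [185. 183. 179.]
short_tube 0.71 (array([ -19.6, -192.5]), array([80.4, 40.1]), 89.68) x [-39.4   0.1] y [-231.6 -153.5] z 0.0396 [170. 171. 172.]
```

View pics/w7.png

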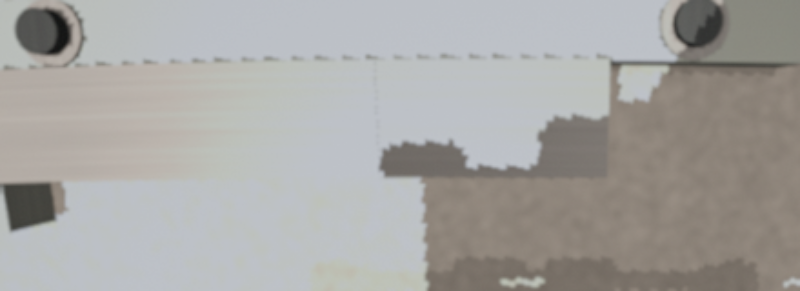

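The joint line at (377,60–140) shows no gap and both tubes lie along the fence line. I check the bystanders and that the tubes are at rest, then hand in.

```bash
python3 - <<'E'
from h import *
d0=np.load("pics/side0.npy");m=camera_model("side");p,d=read_camera("side")
w0,w=cloud(d0,m),cloud(d,m)
for t in("nut","pipe_stub","magnet","wrench","fitting","spray_can","jar","tin"):
    r=regions_of("side",t)
    if r:
        k=r[0]["pixels"];print(t,round(r[0]["p"],2),np.round(r[0]["pixel"]),"depth change mm",round(float(np.median(np.abs(d0[k]-d[k])))*1000,1), np.round(np.nanmean(w[k],0),3))
look("side",0); look("wrist",0)
go((-20,-252),.029)
print(env.sign_off())
E
```

```text
nut 0.42 [356. 203.] depth change mm 2.4 [ 0.507 -0.136  0.013]
pipe_stub 0.83 [329. 292.] depth change mm 1.8 [0.512 0.157 0.032]
magnet 0.63 [234. 272.] depth change mm 1.8 [0.728 0.133 0.011]
wrench 0.93 [249. 208.] depth change mm 2.2 [ 0.766 -0.064  0.006]
fitting 0.6 [263. 304.] depth change mm 1.5 [0.637 0.206 0.017]
spray_can 0.82 [244. 408.] depth change mm 1.2 [0.568 0.475 0.147]
jar 0.81 [355. 115.] depth change mm 2.6 [ 0.567 -0.427  0.066]
tin 0.86 [334. 438.] depth change mm 1.3 [0.436 0.44  0.025]
loc [641.7  99.3  14.2] 5.0
long_tube 0.94 (array([-20.9, -75.5]), array([164.1,  40.1]), 89.84) x [-40.6  -1.3] y [-150.8   -1.4] z 0.0397 [144. 135. 126.]
long_tube 0.4 (array([ 20.1, 388.6]), array([61.6, 21.6]), 15.72) x [-6.5 49.9] y [370.5 400.1] z 0.04 [103. 104.  96.]
short_tube 0.68 (array([ -20.5, -193. ]), array([82.8, 38.2]), -89.02) x [-39.8  -3.8] y [-229.9 -153.5] z 0.0395 [131. 122. 114.]
long_tube 0.66 (array([-19.1, -77. ]), array([150.9,  40.5]), 89.89) x [-38.4   0.7] y [-151.    -4.6] z 0.0396 [185. 183. 179.]
short_tube 0.76 (array([ -19.5, -192.6]), array([80.2, 39.8]), 89.76) x [-39.1  -0.1] y [-231.7 -153.9] z 0.0396 [170. 172. 172.]
now L [ -95.8 -210.7] z 0.1591 delta xyz tool [0.1301 0.0758 0.0413] turn -0.0 F [ 0.1 -0.6  0.8] q [-22.  20.  39.  96. -13.  69. -55.]
the job is handed in; nothing more can be done
None
```

Both tubes are in place and the job is handed in at about 28 s. I pushed the long tube flush to the fence with two fingers, then slid it against the end stop. The short tube went to the fence the same way and was butted against the long tube. I nudged both sideways once more; the short tube had come about 2.5 mm off the fence.

**Contact:** Each final push stalled, at 11–17 N against the fence and about 15 N against the stop and at the joint.

**Last checks:**

| Check | Result |
|---|---|
| Tubes parallel to the fence (wrist camera) | within 0.3° |
| Tubes in line (wrist camera) | within about 0.5 mm |
| Centre spacing, wrist camera | 115–115.6 mm (target 115), no visible gap |
| Bystanders (side camera) | depth change 1–3 mm, within noise |
| Arm at hand-in | raised clear, near-zero force |

**Disagreements:**
- The long tube's distance from the stop read 75.5 mm on the side camera and 77 mm on the wrist camera (target 75), within the 2 mm calibration.
- The side camera gave a centre spacing of about 117.5 mm, but it stretched the long tube to 164 mm, so I trusted the wrist view and the contact force.
- I did not push the short tube's end again after its last sideways nudge, so a gap of a few tenths of a millimetre there can't be ruled out.

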